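# Vent shut and month set on a freezer box

### The arm

A 7-joint arm with a two-finger parallel gripper is mounted at the origin on a cart in front of the work surface, level with it; the furniture and walls round the work are solid. World frame = base frame: x ahead of the robot, y to its left, z up, the work surface at z = 0. Lengths are in mm, angles in rad, forces in N, time in s.
With the tool pointing down it reaches from about 400 to 875 mm from the base axis. Payload 4.4 kg.
Tool frame: the origin (TCP) lies midway between the tips of the shut fingers; the grasp point (between the pads) lies 19 mm behind it (ctrl.pinch_z is the distance from the TCP to the grasp point, in mm); z points along the fingers, y is the line along which they close (so a half turn about z gives the same grasp; the last joint's range is limited). The gripper opens to 85 mm and grips with 20 to 120 N. Pads are 22 mm wide; open, the fingers measure 114 mm over their backs; the gripper's body (76 mm by 85 mm) begins 54 mm behind the grasp point. The pads swing forward as they close: fully open they stand 13 mm farther back than shut.
Start: joints at [1.199, 0.628, 0.038, 1.517, -0.027, 0.996, -0.02], TCP at [195.714, -619.85, 231.313] pointing down, gripper open.
Joint ranges: [-3.06, 3.06], [-0.37, 2.12], [-1.25, 1.32], [0.18, 2.47], [-1.1, 4.24], [0.23, 1.98], [-2.94, 2.94]. Speed limits (rad/s): [2.57, 2.57, 3.14, 3.14, 3.14, 3.14, 3.14].

### API

Orientations are given as [roll, pitch, yaw] about the fixed x, y, z axes, in that order (R = Rz(yaw) Ry(pitch) Rx(roll)).
In Python, from cell import read_state, cams, order, ctrl gives the robot as it stands.
- The arm moves only by the tool move_arm, never from a script. Its argument "targets" is text: rows parted by semicolons, each of 7 numbers parted by spaces: the gripper's target within -1 to 1 (fully open at 1, half-way at 0, shut at -1), then the shift along the tool's x, y, z in cm, then the turn, a rotation vector about the tool's x, y, z in degrees. A call has 1 to 5 rows; each row shifts and turns the commanded pose from where the row before left it, along the tool's axes as they then stand; what a row does not reach is not made up. A row lasts 1/12 s, in which the tool goes at most 41.7 mm and 7.16 degrees, less where a joint would pass 70% of its speed; a pose out of reach is approached as far as the arm can. A call with a gripper value outside its range is refused whole. The fingers move at their own pace and stop on an object; the grip force is fixed at half the most. Time passes only in rows, so rows that do not move let the fingers close. It gives the time, the measured TCP pose, the force, the opening and the grip force at its end, in the units of the state.
- read_state(): the state, without advancing time (a new reading comes with each control period).
- cams.get_image(name): name is "scene" or "top" or "wrist"; returns a dict with "color" (420x560x3 uint8, red, green, blue), "fovy" (degrees; the focal length in pixels is half the picture's height over the tangent of half this angle, whatever the lens; pixels are square), "cx", "cy" (the principal point, pixels), "rvec" (rotation vector, rad) and "tvec" (3), from world to camera coordinates, as OpenCV has them. Camera axes: x right, y down, z forward; pixel columns grow to the right and rows downward; lengths in mm; the calibration is good to about 2 mm. A picture is of the moment at which its call begins. There is no depth.
- order.finish_job(): hands the job in; it is judged then, once.
The state is a dict: "clock": time; "qpos": joint angles; "qd": joint speeds; "tau": joint torques, N m; "eef_pos": TCP position; "tool_rot": TCP orientation; "force": force on the tool from outside, world axes, zero at the start; "torque": the same for the moment, N m; "width": finger opening in mm; "gripper_force": force on a finger pad.
Only numpy, scipy, OpenCV 4.12 (cv2) and the standard library are available. Lean on these libraries where they do the work, as an engineer would, in place of code of your own. Each camera call takes 0.05 s, during which the arm holds its last target. There are 200 camera calls.

### The job

A freezer box of cooked food has cooled and is ready to go into the freezer. With a fingertip, press its little steam vent flap shut, flat on the lid, and flick the edge of its month wheel click by click until the arrow clicks in at September, the nine o'clock mark counted clockwise from the double mark at twelve. The box stays standing where it is: do not lift it, tip it or push it away; the other freezer box is already shut and set, so leave it and the things around as they are.

Things in the scene. Friction and masses are not known exactly. Their poses are not given: they have to be found in the camera images.
- new_box: Freezer box to finish (its vent flap stands up): rectangular, pale blue-grey plastic, 230 x 150 mm, lid top 85 mm high, about 0.9 kg, loose on the worktop. Origin: centre of the underside; x along its length towards the vent end (about away from the robot), y left, z up. In this frame the wheel's axis is at x -45 mm, y 0; the vent's hinge line at x 98 mm, z 89.5 mm.
- new_wheel (a joint): Turn of that box's month wheel: 0 with the arrow at the twelve mark, growing clockwise seen from above, no end stops; pi/6 per click, so nine is 4.712 (or a full turn off). A sprung nose on the lid, between the twelve and one marks, drops between two lobes at each click and pulls the wheel in from up to 12 degrees off; it may start stuck between clicks. It breaks away at 0.08 N m (2 N at the rim).
- new_wheel_hub (a point): Middle of that wheel's upper face, 104.5 mm above the worktop. The wheel lies flat on the lid: grey, 18 mm thick, underside 1.5 mm above the lid, 93 mm over its twelve lobes (too wide to grip). Lobes: upright cylinders 11 mm in diameter, 41 mm from the wheel's axis, 21 mm apart; between them the edge is cut back to 37 mm. At a click a lobe stands in line with every mark, a gap halfway between.
- new_wheel_arrow (a point): On the upper face of that wheel, over the axis of the lobe that the white arrow points at, 41 mm from the wheel's axis.
- new_nine_mark (a point): Nine mark on the lid (85 mm high) of that box, 53 mm from the wheel's axis. Twelve dark marks lie round the wheel, 50 to 60 mm from its axis, like hours on a clock: twelve is a double mark towards the box's +x, three towards -y, six towards -x, nine towards +y; three, six and nine are longer than the rest.
- new_vent (a joint): Opening angle of the steam vent flap of that box: 0 shut and flat on the lid, up to 1.5 upright. It stays where it is left (stiff hinge, 0.012 N m). Follow its free end over and down, towards the wheel, to shut it; a push straight down on it while it stands steep may only jam by friction.
- new_vent_edge (a point): Middle of the free edge of that flap, upper side, 38 mm from the hinge. The flap is white, 36 mm long, 30 mm wide and 4 mm thick; shut, it points from the hinge towards the wheel and its upper side lies 92 mm above the worktop.
- done_box: The other freezer box, alike in every way, but its flap is shut and its arrow already at the nine mark. Origin and axes as for the first.
- done_wheel (a joint): Turn of the month wheel of the other box, measured in the same way; it stands at 4.712.
- done_vent (a joint): Opening angle of the flap of the other box: 0, shut.
- tape_roll: Roll of paper tape lying flat, 104 mm across, 25 mm high; origin in the middle of its underside.
- mug: Blue mug, 82 x 121 x 92 mm with its handle; origin in the middle of its underside.
- notebook: Closed notebook, 210 x 152 x 13 mm; origin in the middle of its underside.

How it is judged (in metres and radians):
At the end, for the whole second after the job is handed in: The arrow rests in its click at the nine mark (its lobe under 13.5 mm from the mark's middle, 12 being dead in line), the vent flap lies shut (under 0.08 rad), the box stands flat and still on the worktop, and the other box's wheel and flap are as they were (0.13 and 0.08 rad) (horizontal distance between new_wheel_arrow and new_nine_mark below 0.0135 m and value of joint each of new_vent, done_vent below 0.08 rad and linear speed of new_box below 0.01 m/s and height (world z) of new_box below 0.005 m and angle between new_box's own z axis and vertical below 0.03 rad and value of joint done_wheel between 4.58 and 4.84 rad); the robot touches nothing.
It fails at once if the box was lifted or tipped (height (world z) of new_box above 0.012 m or angle between new_box's own z axis and vertical above 0.12 rad).
It fails at once if the box was pushed more than 40 mm from its place (distance of new_box from where it was at the start of the episode above 0.04 m).
It fails at once if the other box was moved more than 20 mm, or its wheel or flap was worked (distance of done_box from where it was at the start of the episode above 0.02 m or value of joint done_vent above 0.25 rad or value of joint done_wheel above 4.98 rad or value of joint done_wheel below 4.45 rad).
It fails at once if the tape roll, the mug or the notebook was moved more than 25 mm (distance of any of tape_roll, mug, notebook from where it was at the start of the episode above 0.025 m).
It also fails if it takes over 58 s, if anything falls off the work surface, if the arm or the gripper's body presses on something with over 40 N, if the wrist force passes 120 N, or if a joint passes its speed limit or range.

## Working session

There is one attempt and no reset: what is moved stays moved. The work goes in short steps, Python scripts to look and compute and a tool call to move; the robot and the scene stay as the last step left them, time stands still between calls to the robot, and variables do not carry over. Pictures are saved under pics/ and viewed, at most 10 in all, crops included, and the job is handed in when it is done.

Besides the shell and the picture viewer there is one more tool, called after ">>>" as name(argument=value, ...), one argument or row to a line, values as JSON. move_arm: Moves the arm, as the interface text tells. Its arguments: {"type":"object","properties":{"targets":{"type":"string"}},"required":["targets"]}

```bash
mkdir -p pics
cat > h.py <<'E'
import numpy as np,cv2
from cell import read_state,cams,order,ctrl
def snap(n,f=None,crop=None,scale=1):
    d=cams.get_image(n); im=d['color'][:,:,::-1]
    if crop: x0,y0,x1,y1=crop; im=im[y0:y1,x0:x1]
    if scale!=1: im=cv2.resize(im,None,fx=scale,fy=scale,interpolation=cv2.INTER_CUBIC)
    if f: cv2.imwrite('pics/'+f,im)
    return d
def K(d):
    f=210/np.tan(np.radians(d['fovy'])/2); return np.array([[f,0,d['cx']],[0,f,d['cy']],[0,0,1.]])
def ray(d,uv,z):
    R=cv2.Rodrigues(np.array(d['rvec'],float))[0]; t=np.array(d['tvec'],float).ravel()
    c=-R.T@t; v=R.T@np.linalg.inv(K(d))@np.array([uv[0],uv[1],1.]); return c+v*(z-c[2])/v[2]
def proj(d,p):
    return cv2.projectPoints(np.array(p,float).reshape(-1,1,3),np.array(d['rvec'],float),np.array(d['tvec'],float),K(d),None)[0].reshape(-1,2)
E
python3 - <<'E'
from h import *
import pickle
D={n:snap(n,n+'0.png') for n in('scene','top')}
pickle.dump(D,open('d0.pkl','wb'))
print(read_state())
for n in D: print(n,D[n]['fovy'],D[n]['rvec'],D[n]['tvec'])
E
```

```text
{'clock': 0.1, 'qpos': array([ 1.1991798 ,  0.62925408,  0.03845329,  1.51826421, -0.02698888,
        0.99630788, -0.01998924]), 'qd': array([ 6.94233017e-05, -2.94351508e-03,  1.70017084e-03, -3.86987104e-03,
        1.59563544e-03, -7.81833073e-04,  4.37629879e-04]), 'tau': array([ 3.59370257e-03, -5.64533830e+01,  1.23081062e+00, -1.93972260e+01,
        1.13515250e-02,  5.40580106e-03, -3.31673027e-05]), 'eef_pos': array([ 195.54916649, -619.29931888,  230.48213566]), 'tool_rot': array([-3.13987765e+00,  3.16559859e-05,  3.05826551e-01]), 'force': array([-0.48449873, -0.1219392 , -1.19437951]), 'torque': array([-0.04068908, -0.00531113, -0.06228796]), 'gripper_force': 0.0, 'width': 85.58892135145854}
scene 42.5965888081953 [ 1.39692778 -2.27112946  0.80377244] [ 274.17549694  462.52397849 1559.09603948]
top 56.06914908648371 [ 2.15451658 -2.16402867  0.12385627] [  11.78116848  627.87611845 1460.84311715]
```

View pics/scene0.png

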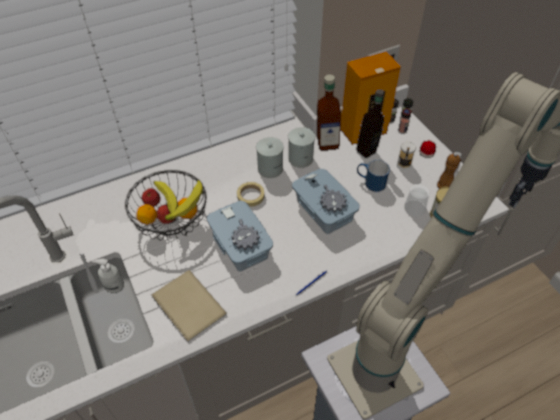

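View pics/top0.png

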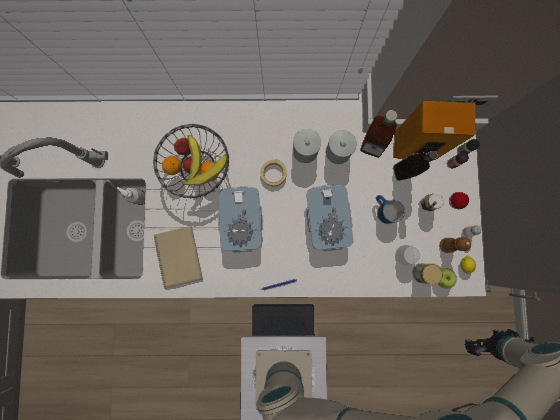

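The top view shows the two boxes at about (241,220) and (329,217), with the arm clear of both. I'll enlarge both to see which flap is open.

Run:
```python
from h import *
t=cv2.imread('pics/top0.png');s=cv2.imread('pics/scene0.png')
a=cv2.resize(t[180:256,210:360],(800,405),interpolation=cv2.INTER_CUBIC)
cv2.imwrite('pics/c1.png',a)
b=cv2.resize(s[165:271,200:361],None,fx=4.9,fy=4.9,interpolation=cv2.INTER_CUBIC)
cv2.imwrite('pics/c2.png',b);print(b.shape)
```

```text
(519, 789, 3)
```

View pics/c1.png

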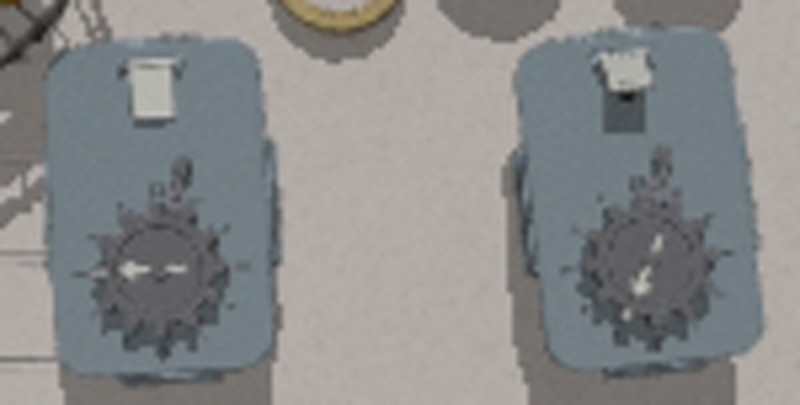

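View pics/c2.png

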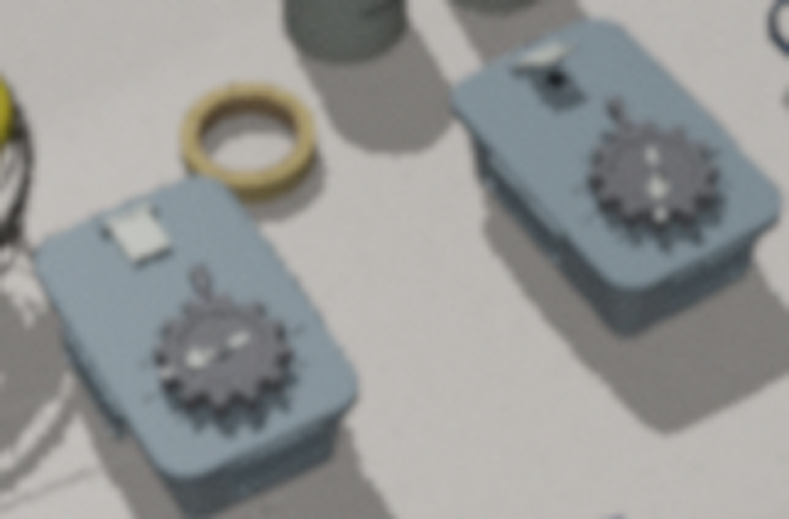

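The right box (c1 centre about (640,198)) is the one to finish: its flap stands open and its arrow points to lower left, around seven o'clock. The left box is already shut and set to nine.

Run:
```python
from h import *
import pickle
D=pickle.load(open('d0.pkl','rb'))
t=lambda u,v:(210+(u+.5)/5.333-.5,180+(v+.5)/5.333-.5)
s=lambda u,v:(200+(u+.5)/4.9-.5,165+(v+.5)/4.9-.5)
T=lambda p,z:ray(D['top'],t(*p),z).round(1)
S=lambda p,z:ray(D['scene'],s(*p),z).round(1)
print('cams',[(-cv2.Rodrigues(D[n]['rvec'])[0].T@D[n]['tvec']).round() for n in D])
for n,p,z in [('TL',(515,40),85),('TR',(733,28),85),('BL',(549,370),85),('BR',(765,355),85),('three',(728,253),85),('nine',(570,268),85),('hub',(648,254),104.5),('arrow',(627,315),104.5),('tail',(657,242),104.5),('dhub',(162,268),104.5),('flapL',(610,92),120),('flapR',(648,88),120)]: print(n,T(p,z))
for n,p,z in [('hub',(656,180),104.5),('arrow',(660,213),104.5),('tail',(653,153),104.5),('TL',(450,95),85),('TR',(600,15),85),('BR',(782,205),85),('BL',(625,293),85)]: print('S',n,S(p,z))
```

```text
cams [array([-438.,  520., 1502.]), array([ 452.,    5., 1524.])]
TL [701.9 -85.9  85. ]
TR [ 709.6 -237.2   85. ]
BL [ 474.1 -106.4   85. ]
BR [ 483.6 -253.6   85. ]
three [ 553.3 -230.1   85. ]
nine [ 543.5 -121.7   85. ]
hub [ 551.5 -172.8  104.5]
arrow [ 510.4 -157.9  104.5]
tail [ 559.6 -179.1  104.5]
dhub [543.5 155.6 104.5]
flapL [ 660.  -147.4  120. ]
flapR [ 662.6 -173.1  120. ]
S hub [ 538.4 -172.3  104.5]
S arrow [ 511.5 -159.7  104.5]
S tail [ 560.8 -183.   104.5]
S TL [689.1 -90.1  85. ]
S TR [ 709.5 -226.2   85. ]
S BR [ 492.5 -248.7   85. ]
S BL [ 474.7 -112.2   85. ]
```

>>> move_arm(
  targets="-1 2.1 -3.15 0 0 0 0; -1 2.1 -3.15 0 0 0 0; -1 2.1 -3.15 0 0 0 0; -1 2.1 -3.15 0 0 0 0; -1 2.1 -3.15 0 0 0 0",
)

```text
clock: 0.52
eef_pos: [248.5, -436.0, 231.0]
tool_rot: [-3.141, 0.0, 0.305]
force: [0.7, 0.0, 1.0]
width: 25.1
gripper_force: 0.0
```

Run:
```python
from h import *
d=snap('wrist')
s=read_state();R=cv2.Rodrigues(d['rvec'])[0]
from scipy.spatial.transform import Rotation as Ro
T=Ro.from_euler('xyz',s['tool_rot']).as_matrix()
print(s['clock'],s['eef_pos'],s['tool_rot'],d['fovy'],d['cx'],d['cy'])
print('cam in tool',T.T@(-R.T@d['tvec']-s['eef_pos']));print('axes(cols) in tool',(T.T@R.T).round(3))
```

```text
0.5667 [ 250.90722883 -426.92492661  230.48666647] [-3.13176489e+00 -2.51706223e-03  3.12709287e-01] 67.69004457828922 273.4706836384685 207.37758128089789
cam in tool [  76.51624413    7.03793037 -144.41663508]
axes(cols) in tool [[-0.007 -0.949 -0.315]
 [ 1.    -0.01   0.006]
 [-0.009 -0.315  0.949]]
```

>>> move_arm(
  targets="-1 3.7 -1.54 -0.5 0 0 0; -1 3.7 -1.54 -0.5 0 0 0; -1 3.7 -1.54 -0.5 0 0 0; -1 3.7 -1.54 -0.5 0 0 0; -1 3.7 -1.54 -0.5 0 0 0",
)

```text
clock: 0.98
eef_pos: [402.7, -307.6, 256.5]
tool_rot: [-3.141, 0.0, 0.306]
force: [-0.0, -1.1, 0.6]
width: -0.1
gripper_force: 0.0
```

>>> move_arm(
  targets="-1 3.7 -1.54 -0.5 0 0 0; -1 3.7 -1.54 -0.5 0 0 0; -1 3.7 -1.54 -0.5 0 0 0; -1 3.7 -1.54 -0.5 0 0 0; -1 3.7 -1.54 -0.5 0 0 0",
)

```text
clock: 1.4
eef_pos: [556.0, -178.4, 281.4]
tool_rot: [-3.141, 0.001, 0.306]
force: [0.5, -0.1, 0.7]
width: 0.2
gripper_force: 0.0
```

>>> move_arm(
  targets="-1 0 0 0 0 0 0; -1 0 0 0 0 0 0; -1 0 0 0 0 0 0; -1 0 0 0 0 0 0",
)

```text
clock: 1.73
eef_pos: [553.5, -181.5, 280.9]
tool_rot: [3.141, 0.002, 0.303]
force: [-0.5, -0.8, 0.2]
width: 0.2
gripper_force: 0.0
```

Run:
```python
from h import *
import pickle
d=snap('wrist','w1.png',(80,0,480,300),2); s=read_state()
pickle.dump((d,s),open('w1.pkl','wb'))
print(s['clock'],s['eef_pos'],s['tool_rot'],s['force'],s['width'])
```

```text
1.7833 [ 553.53952551 -181.55236668  281.06725321] [3.14138171e+00 1.41372942e-03 3.02929792e-01] [-0.77544827 -0.79309868 -0.02934669] -0.2224847315683566
```

View pics/w1.png

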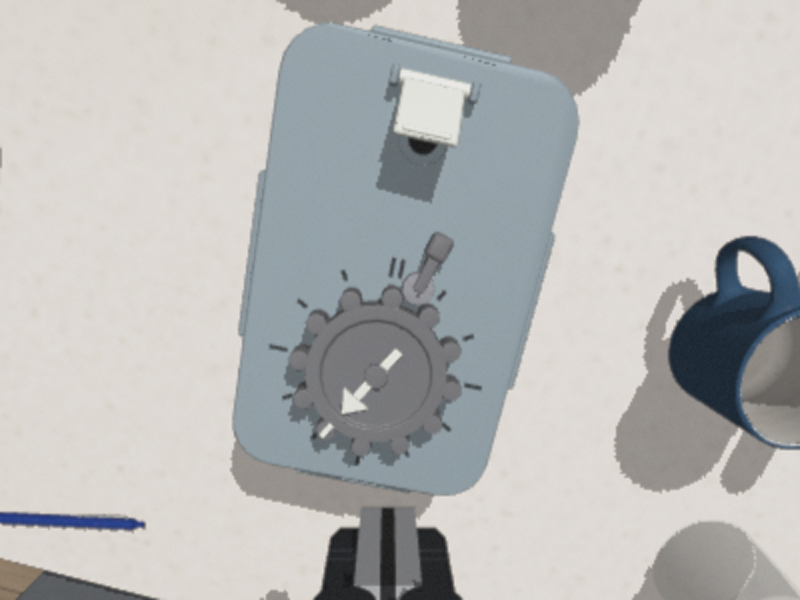

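The wrist view shows the box squarely. The hub is at crop (376,375), nine mark (278,347), three (473,387), double twelve (397,267), six (357,461), and the arrow lobe's white bar at (325,432). The flap's free edge runs (393,135)–(458,145), and the closed fingertips are at about (388,508).

```bash
cat > fit.py <<'E'
from h import *
import pickle
from scipy.optimize import least_squares
def Rz(a): return np.array([[np.cos(a),-np.sin(a)],[np.sin(a),np.cos(a)]])
E
python3 - <<'E'
from fit import *
from scipy.spatial.transform import Rotation as Ro
d,s=pickle.load(open('w1.pkl','rb'))
px=lambda u,v:np.array([80+(u+.5)/2-.5,(v+.5)/2-.5])
marks={9:(278,347),3:(473,387),12:(397,267),6:(357,461),1:(441,296),2:(468,337),10:(302,303),11:(344,275),4:(446,428),8:(288,397)}
O=np.array([px(*p) for p in marks.values()])
def world(p,b): # p=(x,b0,yaw) axis pos
    q=Rz(p[2])@np.array(b[:2])+p[:2]; return [*q,b[2]]
L={h:55 for h in marks}
def m3(p): return [world(p,(p[3]*np.cos(h*np.pi/6),-p[3]*np.sin(h*np.pi/6),85)) for h in marks]
r=least_squares(lambda p:(proj(d,m3(p))-O).ravel(),[547,-175,.085,55],x_scale=[10,10,.1,5],loss='soft_l1')
p=r.x;print('axis,yaw,rad',p,np.abs(r.fun).max())
print('res',(proj(d,m3(p))-O).round(1).tolist())
for n,uv in [('arrow',(325,432)),('tip',(342,413)),('tail',(398,352)),('hub',(376,375))]:
    w=ray(d,px(*uv),104.5)[:2]-p[:2]; w=Rz(-p[2])@w; print(n,w.round(1),'clock deg',np.degrees(np.arctan2(-w[1],w[0]))%360)
hx=lambda a:[world(p,(45+98-38*np.cos(a)-3*np.sin(a)*0,y,89.5+38*np.sin(a)+2)) for y in(15,-15)]
e=np.array([px(393,135),px(458,145)])
for a in np.arange(.2,1.5,.1): print(round(a,1),(proj(d,hx(a))-e).round(1).tolist())
R=Ro.from_euler('xyz',s['tool_rot']).as_matrix()
for t in [(11,7.8,0),(11,-7.8,0),(11,14.5,0),(11,14.5,-10),(-11,7.8,0),(11,7.8,-19),(11,14.5,-20)]:
    u=proj(d,R@np.array(t)+s['eef_pos'])[0]; print(t,((u-[80,0])*2).round())
E
```

```text
axis,yaw,rad [ 5.48420972e+02 -1.76200138e+02  9.86146766e-02  5.41047995e+01] 2.4825810052960833
res [[1.0, 0.7], [-1.4, -0.1], [-0.4, 1.9], [0.4, -2.5], [0.8, -0.7], [0.7, 0.4], [-0.6, -0.1], [-0.2, -0.6], [0.3, 0.3], [-1.2, -0.0]]
arrow [-36.   20.7] clock deg 209.96368392956452
tip [-23.4  13.7] clock deg 210.26882620020453
tail [15.5 -8.9] clock deg 29.85042031506763
hub [ 1.  -0.1] clock deg 5.1623480443389
0.2 [[-2.3, 12.5], [-4.5, 14.3]]
0.3 [[-2.1, 11.2], [-4.0, 13.0]]
0.4 [[-1.8, 9.4], [-3.3, 11.4]]
0.5 [[-1.4, 7.3], [-2.5, 9.3]]
0.6 [[-0.9, 4.7], [-1.7, 6.8]]
0.7 [[-0.4, 1.6], [-0.7, 3.9]]
0.8 [[0.2, -1.8], [0.3, 0.6]]
0.9 [[0.9, -5.5], [1.3, -3.0]]
1.0 [[1.7, -9.7], [2.5, -7.0]]
1.1 [[2.5, -14.1], [3.6, -11.3]]
1.2 [[3.3, -18.7], [4.8, -15.9]]
1.3 [[4.3, -23.5], [6.0, -20.6]]
1.4 [[5.2, -28.5], [7.2, -25.5]]
(11, 7.8, 0) [419. 500.]
(11, -7.8, 0) [357. 500.]
(11, 14.5, 0) [445. 500.]
(11, 14.5, -10) [449. 519.]
(-11, 7.8, 0) [417. 576.]
(11, 7.8, -19) [423. 538.]
(11, 14.5, -20) [453. 540.]
```

Run:
```python
from fit import *
d,s=pickle.load(open('w1.pkl','rb'))
im=d['color'][235:345,190:360,::-1]; cv2.imwrite('pics/f1.png',cv2.resize(im,None,fx=4.5,fy=4.5,interpolation=cv2.INTER_CUBIC))
```

```text
(no output)
```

View pics/f1.png

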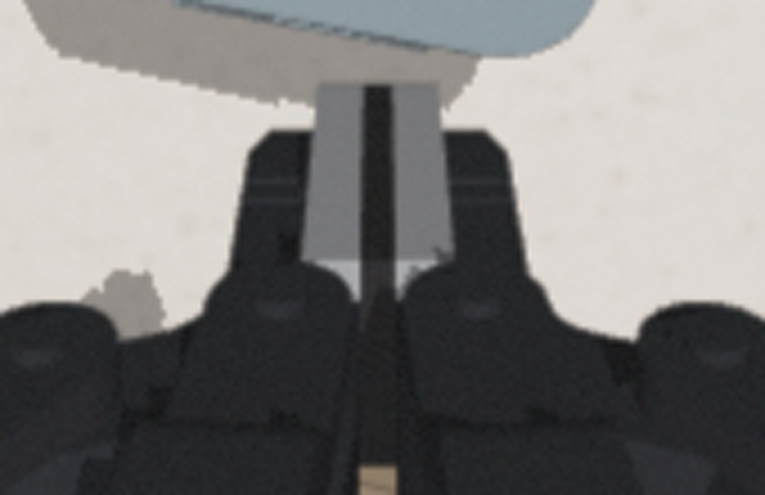

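>>> move_arm(
  targets="-1 2.28 0.36 2.7 0 0 0; -1 2.28 0.36 2.7 0 0 0; -1 2.28 0.36 2.7 0 0 0; -1 2.28 0.36 2.7 0 0 0; -1 2.28 0.36 2.7 0 0 0",
)

```text
clock: 2.2
eef_pos: [669.1, -164.4, 145.2]
tool_rot: [3.141, 0.0, 0.303]
force: [0.3, 0.0, 0.1]
width: 0.4
gripper_force: 0.0
```

>>> move_arm(
  targets="-1 0 0 0 0 0 0; -1 0 0 0 0 0 0; -1 0 0 0 0 0 0",
)

```text
clock: 2.45
eef_pos: [668.2, -164.4, 146.9]
tool_rot: [3.141, 0.001, 0.304]
force: [1.0, -0.0, 0.3]
width: 0.0
gripper_force: 0.0
```

Now descend slowly onto the flap.

>>> move_arm(
  targets="-1 0 0 1 0 0 0; -1 0 0 1 0 0 0; -1 0 0 0.7 0 0 0; -1 0 0 0.7 0 0 0; -1 0 0 0.6 0 0 0",
)

```text
clock: 2.87
eef_pos: [668.5, -162.8, 105.8]
tool_rot: [-3.141, 0.0, 0.305]
force: [-0.7, -0.4, 0.4]
width: -0.1
gripper_force: 0.2
```

>>> move_arm(
  targets="-1 0 0 0.4 0 0 0; -1 0 0 0.4 0 0 0; -1 0 0 0.3 0 0 0; -1 0 0 0.1 0 0 0; -1 0 0 0 0 0 0",
)

```text
clock: 3.28
eef_pos: [669.0, -162.6, 94.0]
tool_rot: [-3.141, 0.0, 0.306]
force: [0.2, 0.1, -0.1]
width: -0.1
gripper_force: 0.0
```

>>> move_arm(
  targets="-1 0 0 0.15 0 0 0; -1 0 0 0.1 0 0 0; -1 0 0 0 0 0 0",
)

```text
clock: 3.53
eef_pos: [669.4, -162.7, 92.2]
tool_rot: [3.141, -0.001, 0.306]
force: [-0.8, -0.2, 1.7]
width: -0.2
gripper_force: 0.7
```

>>> move_arm(
  targets="-1 0 0 0.1 0 0 0; -1 0 0 0.1 0 0 0; -1 0 0 0 0 0 0",
)

```text
clock: 3.78
eef_pos: [669.4, -162.7, 92.0]
tool_rot: [3.141, -0.001, 0.306]
force: [-4.6, 0.9, 11.9]
width: 0.1
gripper_force: 6.0
```

>>> move_arm(
  targets="-1 0 0 -1.5 0 0 0; -1 0 0 -1.5 0 0 0; -1 -0.5 0 -2 0 0 -7; -1 -0.5 0 -2 0 0 -7; 1 -0.5 0 -2 0 0 -7",
)

```text
clock: 4.2
eef_pos: [655.1, -168.6, 180.5]
tool_rot: [-3.141, 0.0, 0.679]
force: [-0.3, 0.2, 0.5]
width: 11.0
gripper_force: 0.0
```

>>> move_arm(
  targets="1 0 0 -1 0 0 -7; 1 0 0 -1 0 0 -7; 1 0 0 0 0 0 -7; 1 0 0 0 0 0 -7; 1 0 0 0 0 0 -7",
)

```text
clock: 4.62
eef_pos: [655.5, -169.0, 200.2]
tool_rot: [3.141, 0.0, 1.289]
force: [0.4, 0.7, -1.0]
width: 72.2
gripper_force: 0.0
```

>>> move_arm(
  targets="1 0 0 0 0 0 -7; 1 0 0 0 0 0 0; 1 0 0 0 0 0 0",
)

```text
clock: 4.87
eef_pos: [655.3, -169.1, 199.7]
tool_rot: [-3.141, -0.0, 1.402]
force: [0.3, 0.7, -0.5]
width: 85.5
gripper_force: 0.0
```

>>> move_arm(
  targets="1 -1.93 -3 1 0 0 0; 1 -1.93 -3 1 0 0 0; 1 -1.93 -3 1 0 0 0; 1 -1.93 -3 1 0 0 0; 1 -1.93 -3 1 0 0 0",
)

```text
clock: 5.28
eef_pos: [490.1, -239.8, 149.6]
tool_rot: [3.141, 0.0, 1.402]
force: [-1.1, -0.2, -0.4]
width: 85.4
gripper_force: 0.0
```

>>> move_arm(
  targets="1 0 0 0 0 0 0; 1 0 0 0 0 0 0; 1 0 0 0 0 0 0",
)

```text
clock: 5.53
eef_pos: [492.7, -239.4, 150.3]
tool_rot: [3.14, -0.0, 1.403]
force: [-0.1, 0.2, -0.1]
width: 85.1
gripper_force: 0.0
```

Run:
```python
from fit import *
d=snap('wrist'); s=read_state()
pickle.dump((d,s),open('w2.pkl','wb'))
cv2.imwrite('pics/w2.png',cv2.resize(d['color'][:,:,::-1],None,fx=1.42,fy=1.42,interpolation=cv2.INTER_CUBIC))
print(s['clock'],s['eef_pos'],s['tool_rot'],s['width'],s['qpos'])
```

```text
5.5833 [ 493.39438877 -238.87892627  150.43019178] [ 3.13909329e+00 -2.39960400e-04  1.40467499e+00] 85.5971190017258 [ 0.61555548  0.60661397 -0.32600403  1.8805868   0.28713174  0.69752575
 -0.04361074]
```

View pics/w2.png

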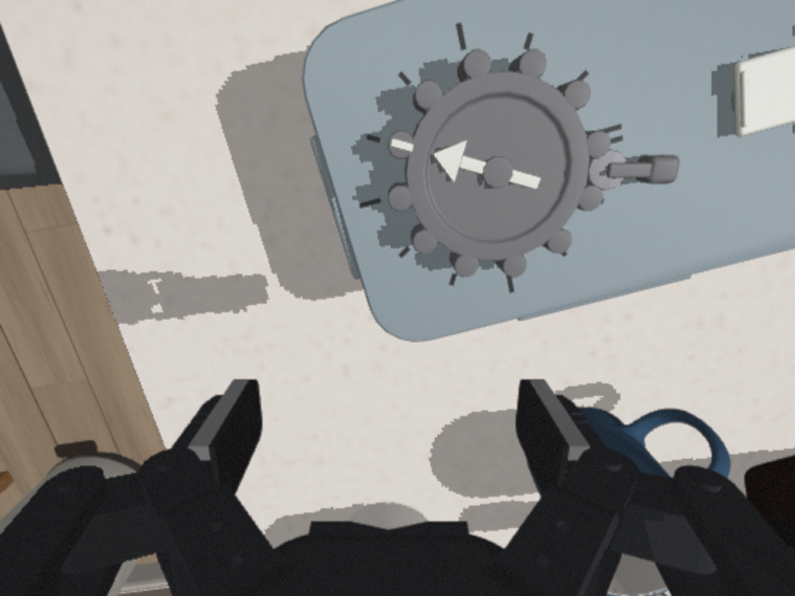

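```bash
cat >> fit.py <<'E'
from scipy.spatial.transform import Rotation as Ro
def axfit(d,marks,sc,p0=(548.4,-176.2,.0986)):
    O=np.array([(np.array(q)+.5)/sc-.5 for q in marks.values()])
    def m3(p): return [[*(Rz(p[2])@[p[3]*np.cos(h*np.pi/6),-p[3]*np.sin(h*np.pi/6)]+p[:2]),85] for h in marks]
    r=least_squares(lambda p:(proj(d,m3(p))-O).ravel(),[*p0,55],x_scale=[10,10,.1,5],loss='soft_l1'); return r.x,(r.fun.reshape(-1,2)).round(1).tolist()
def clock(d,p,uv,sc):
    w=Rz(-p[2])@(ray(d,(np.array(uv)+.5)/sc-.5,104.5)[:2]-p[:2]); return np.degrees(np.arctan2(-w[1],w[0]))%360
E
python3 - <<'E'
from fit import *
d,s=pickle.load(open('w2.pkl','rb'))
m={3:(510,284),2:(565,252),9:(461,36),8:(404,77),10:(529,41),11:(584,76),12:(615,130),6:(370,203),7:(373,138),5:(404,252),4:(453,280)}
p,r=axfit(d,m,1.42);print(p,r)
print('arrow',clock(d,p,(400,145),1.42),'lobes',[clock(d,p,q,1.42) for q in [(514,265),(559,240)]])
R=Ro.from_euler('xyz',s['tool_rot']).as_matrix()
for t in [(11,42.8,-13),(11,50.6,-13),(11,42.8,-8),(9,42.8,-13)]: print(t,(proj(d,R@np.array(t)+s['eef_pos'])[0]*1.42).round())
u=R[:2,0];v=R[:2,1];print(u,v,'tool offs to TCP for r=39.3:', [ (p[:2]-s['eef_pos'][:2])@u-50.3,(p[:2]-s['eef_pos'][:2])@v-46.7])
print('phi of tool dir', (np.degrees(p[2]-s['tool_rot'][2])+180)%360)
E
```

```text
[ 5.50162253e+02 -1.76312439e+02  1.05142633e-01  5.45672836e+01] [[0.6, -2.4], [-0.7, -0.1], [0.7, 1.9], [-0.4, -0.2], [0.6, -2.2], [0.2, -1.0], [-4.1, 3.6], [2.1, -0.4], [-1.0, -0.1], [-0.4, 1.2], [0.2, 0.9]]
arrow 209.9747320899013 lobes [np.float64(91.69513111926516), np.float64(60.8238844535614)]
(11, 42.8, -13) [518. 370.]
(11, 50.6, -13) [542. 370.]
(11, 42.8, -8) [514. 363.]
(9, 42.8, -13) [518. 376.]
[0.16535833 0.98623352] [ 0.98623037 -0.16535841] tool offs to TCP for r=39.3: [np.float64(20.792206694786884), np.float64(-1.059703567449958)]
phi of tool dir 105.54228087733458
```

Run:
```python
from fit import *
d,s=pickle.load(open('w2.pkl','rb'))
im=d['color'][0:220,230:480,::-1]; cv2.imwrite('pics/c3.png',cv2.resize(im,None,fx=3.0,fy=2.7,interpolation=cv2.INTER_CUBIC))
R=Ro.from_euler('xyz',s['tool_rot']).as_matrix()
for q in [(465,265),(514,265),(498,171)]:
    w=ray(d,(np.array(q)+.5)/1.42-.5,104.5); print(w.round(1),(R.T@(w-s['eef_pos'])).round(1))
m={3:(510,284),2:(565,252),9:(461,36),8:(404,77),10:(529,41),11:(584,76),6:(370,203),7:(373,138),5:(404,252),4:(453,280)}
print(axfit(d,m,1.42))
```

```text
[ 532.  -213.4  104.5] [31.5 33.7 46. ]
[ 553.2 -217.   104.5] [31.4 55.3 46.1]
[ 549.9 -176.   104.5] [71.3 45.2 46.1]
(array([ 5.50023408e+02, -1.76431518e+02,  1.02509987e-01,  5.43774991e+01]), [[0.2, -2.4], [-1.2, 0.1], [0.8, 2.4], [-0.3, 0.1], [0.5, -1.5], [-0.1, -0.3], [2.1, -0.5], [-0.8, 0.0], [-0.5, 1.1], [-0.1, 0.8]])
```

>>> move_arm(
  targets="1 0 -0.22 2.2 0 0 0.5; 1 0 0 2.2 0 0 0; 1 0 0 2.3 0 0 0; 1 0 0 0 0 0 0; 1 0 0 0 0 0 0",
)

```text
clock: 6.0
eef_pos: [490.2, -237.8, 82.4]
tool_rot: [-3.141, -0.001, 1.398]
force: [0.7, 0.1, 0.5]
width: 85.6
gripper_force: 0.0
```

>>> move_arm(
  targets="1 0.7 0 0 0 0 0; 1 0.5 0 0 0 0 0; 1 0 0 0 0 0 0; 1 0 0 0 0 0 0",
)

```text
clock: 6.33
eef_pos: [492.5, -226.6, 83.9]
tool_rot: [3.14, 0.0, 1.398]
force: [0.2, 0.1, 0.8]
width: 85.4
gripper_force: 0.0
```

Run:
```python
from fit import *
d=snap('wrist'); s=read_state()
pickle.dump((d,s),open('w3.pkl','wb'))
cv2.imwrite('pics/w3.png',cv2.resize(d['color'][60:340,180:480,::-1],None,fx=2.1,fy=2.1,interpolation=cv2.INTER_CUBIC))
print(s['clock'],s['eef_pos'],s['tool_rot'],s['force'],s['width'])
```

```text
6.3833 [ 492.18377127 -227.09733776   83.74292682] [3.13996770e+00 4.64908130e-04 1.39715489e+00] [-0.44260334  0.45786063 -0.18827352] 85.3207513999144
```

View pics/w3.png

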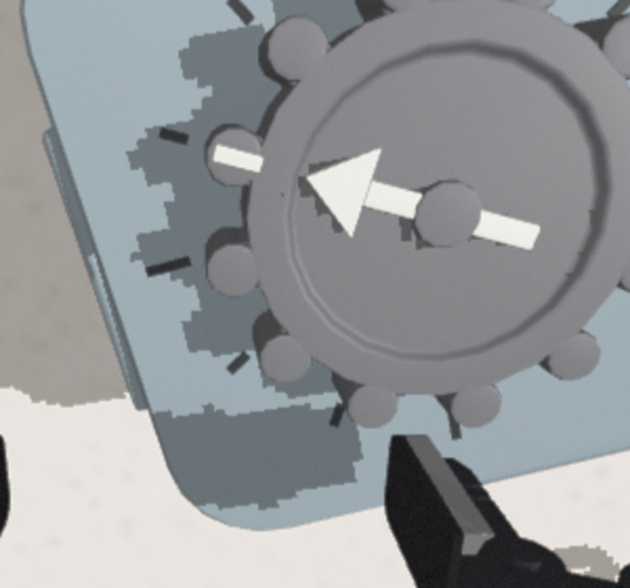

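Run:
```python
from fit import *
d,s=pickle.load(open('w3.pkl','rb'))
R=Ro.from_euler('xyz',s['tool_rot']).as_matrix()
f=lambda q:(np.array(q)+.5)/2.1-.5+[180,60]
for n,q,z in [('L4',(373,405),104.5),('L3',(475,405),104.5),('hub',(447,214),104.5),('tipL',(391,437),97),('tipR',(427,437),97),('tipL',(391,437),92),('tipR',(427,437),92)]:
    print(n,(R.T@(ray(d,f(q),z)-s['eef_pos'])).round(1))
print((proj(d,[R@np.array(t)+s['eef_pos'] for t in [(11,42.8,-13),(11,50.6,-13)]])-f((0,0)))*2.1)
```

```text
L4 [ 20.1  37.5 -20.7]
L3 [ 20.1  58.7 -20.7]
hub [ 59.9  48.1 -20.7]
tipL [  8.4  44.5 -13.2]
tipR [  8.4  52.5 -13.2]
tipL [ 5.6 46.1 -8.2]
tipR [ 5.6 54.5 -8.2]
[[384.44046494 426.24922139]
 [419.40188368 426.27097557]]
```

>>> move_arm(
  targets="1 0.4 -0.03 0 0 0 0; 1 0.3 0 0 0 0 0; 1 0.2 0 0 0 0 0; 1 0.2 0 0 0 0 0; 1 0 0 0 0 0 0",
)

```text
clock: 6.8
eef_pos: [493.4, -216.5, 82.9]
tool_rot: [3.141, 0.0, 1.396]
force: [-0.4, -0.8, -0.2]
width: 85.3
gripper_force: 1.6
```

Run:
```python
from fit import *
from scipy.spatial.transform import Rotation as Ro
s=read_state();print(s['clock'],s['eef_pos'],s['tool_rot'],s['force'])
# rigid turn about wheel axis: hub in tool
w=Ro.from_euler('xyz',s['tool_rot']).as_matrix()
d,s3=pickle.load(open('w3.pkl','rb'))
A=Ro.from_euler('xyz',s3['tool_rot']).as_matrix()@[59.9,48.1,-20.7]+s3['eef_pos']
h=(w.T@(A-s['eef_pos']))[:2]; print('hub tool',h,A)
for deg in (6,7): # clockwise from above = + about tool z
    a=np.radians(deg); print(deg,h-Rz(a)@h)
```

```text
6.8 [ 493.35266835 -216.46993667   82.94380664] [3.14106867e+00 4.93115477e-04 1.39635849e+00] [-0.35015809 -0.81659001 -0.19627144]
hub tool [49.26829215 48.72314579] [ 549.87785887 -176.39301812  104.49320934]
6 [ 5.36285241 -4.88302838]
7 [ 6.30509616 -5.64111947]
```

>>> move_arm(
  targets="1 0.536 -0.488 0 0 0 6; 1 0.536 -0.488 0 0 0 6; 1 0.536 -0.488 0 0 0 6; 1 0 0 0 0 0 0",
)

```text
clock: 7.13
eef_pos: [482.4, -196.4, 82.9]
tool_rot: [-3.14, 0.001, 1.08]
force: [-1.4, -2.3, 1.8]
width: 85.3
gripper_force: 2.4
```

>>> move_arm(
  targets="1 0.536 -0.488 0 0 0 6; 1 0.536 -0.488 0 0 0 6; 1 0 0 0 0 0 0; 1 0 0 0 0 0 0",
)

```text
clock: 7.47
eef_pos: [480.6, -183.0, 82.8]
tool_rot: [3.142, 0.001, 0.878]
force: [-0.9, -1.0, -0.8]
width: 85.1
gripper_force: 1.8
```

Run:
```python
from fit import *
d=snap('wrist'); s=read_state()
pickle.dump((d,s),open('w4.pkl','wb'))
cv2.imwrite('pics/w4.png',cv2.resize(d['color'][0:340,100:500,::-1],None,fx=1.7,fy=1.7,interpolation=cv2.INTER_CUBIC))
w=Ro.from_euler('xyz',s['tool_rot']).as_matrix()
print(s['clock'],s['eef_pos'],s['tool_rot'],s['force'],'hub',w.T@([549.88,-176.39,104.5]-s['eef_pos']))
```

```text
7.5167 [ 480.79548668 -183.05149035   82.74853897] [3.14146482e+00 2.03589928e-04 8.77276534e-01] [-0.3891663  -1.04795913  0.20454227] hub [ 49.28038907  48.8704814  -21.75524747]
```

View pics/w4.png

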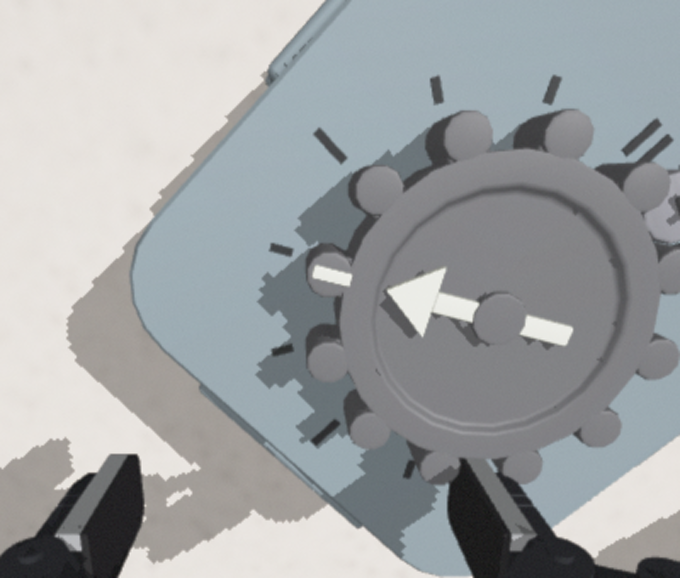

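The wheel followed the finger: the arrow lobe (332,273) is now at the eight mark, one before the long nine mark at (330,145). One more click to go.

>>> move_arm(
  targets="1 0.536 -0.488 0 0 0 6; 1 0.536 -0.488 0 0 0 6; 1 0.536 -0.488 0 0 0 6; 1 0.536 -0.488 0 0 0 6; 1 0.536 -0.488 0 0 0 6",
)

```text
clock: 7.93
eef_pos: [486.0, -147.3, 82.6]
tool_rot: [-3.14, 0.001, 0.347]
force: [-2.8, -1.6, 0.4]
width: 85.7
gripper_force: 1.7
```

>>> move_arm(
  targets="1 0 0 0 0 0 0; 1 0 0 0 0 0 0; 1 -0.5 0 0 0 0 0; 1 -1 0 0 0 0 0; 1 -1.5 0 0 0 0 0",
)

```text
clock: 8.35
eef_pos: [459.2, -157.7, 82.9]
tool_rot: [3.141, -0.002, 0.353]
force: [0.4, -0.8, -0.3]
width: 85.4
gripper_force: 0.0
```

>>> move_arm(
  targets="1 0 0 -2 0 0 0; 1 0 0 -3 0 0 0; 1 0 0 -3 0 0 0; 1 0 0 -3 0 0 0; 1 0 0 -3 0 0 0",
)

```text
clock: 8.77
eef_pos: [457.4, -158.3, 224.2]
tool_rot: [3.141, 0.0, 0.35]
force: [0.6, -0.6, -0.2]
width: 85.7
gripper_force: 0.0
```

>>> move_arm(
  targets="-1 0 2.5 -3 0 0 0; -1 0 2.5 -3 0 0 0; -1 0 0 0 0 0 0; -1 0 0 0 0 0 0; -1 0 0 0 0 0 0",
)

```text
clock: 9.18
eef_pos: [474.3, -204.3, 282.0]
tool_rot: [-3.14, 0.001, 0.35]
force: [0.9, 0.6, -0.7]
width: 25.8
gripper_force: 0.0
```

Run:
```python
from fit import *
d=snap('wrist','w5.png',(80,0,480,300),2); s=read_state()
pickle.dump((d,s),open('w5.pkl','wb'))
print(s['clock'],s['eef_pos'],s['tool_rot'],s['force'])
```

```text
9.2333 [ 474.07187076 -203.67481194  281.49020814] [-3.13914733e+00  2.06228762e-03  3.50438396e-01] [-0.08236159  0.16812676 -0.52225778]
```

View pics/w5.png

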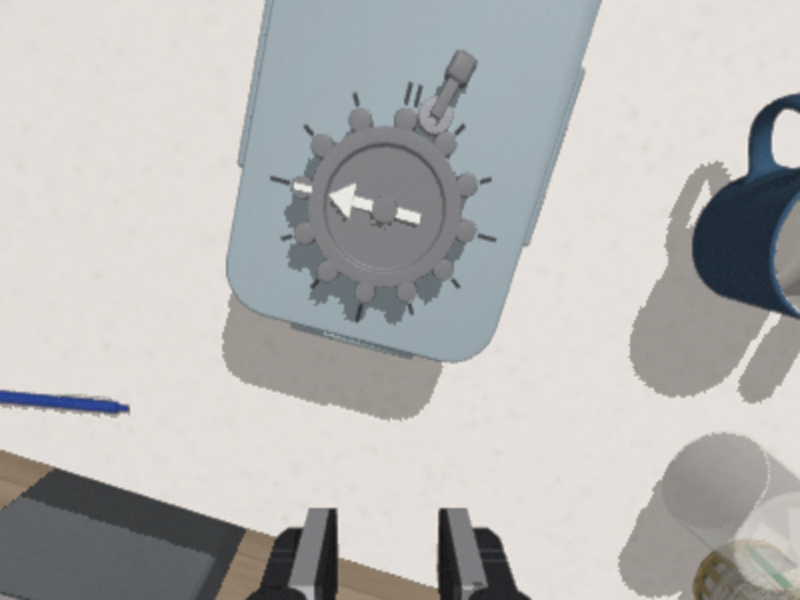

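The arrow lobe at (302,187) is in line with the long nine mark at (280,180), and each visible lobe stands at its mark. Last, I'll check numerically that the flap is flat.

>>> move_arm(
  targets="-1 2.8 1 0 0 0 0; -1 2.8 1 0 0 0 0; -1 2.8 1 0 0 0 0; -1 0 0 0 0 0 0; -1 0 0 0 0 0 0",
)

```text
clock: 9.65
eef_pos: [564.7, -202.1, 280.4]
tool_rot: [-3.139, 0.003, 0.353]
force: [-0.5, 0.5, -0.4]
width: 0.4
gripper_force: 0.0
```

Run:
```python
from fit import *
d,_=pickle.load(open('w5.pkl','rb'))
m={9:(280,180),3:(487,239),6:(360,312),1:(460,129),2:(485,181),10:(308,128),11:(356,99),4:(457,283),8:(287,238),12:(412,94)}
p,r=axfit(d,{h:(q[0]+160,q[1]) for h,q in m.items()},2);print(p)
print('arrow',[clock(d,p,(q[0]+160,q[1]),2) for q in [(300,187),(345,199)]])
d=snap('wrist'); im=d['color'].astype(int)
p=np.array([p[0],p[1],p[2]])
W=lambda b:[*(Rz(p[2])@[b[0]+45,b[1]]+p[:2]),b[2]]
mk=np.zeros((420,560),np.uint8); cv2.fillPoly(mk,[proj(d,[W((110,30,88)),W((110,-30,88)),W((45,-30,88)),W((45,30,88))]).astype(np.int32)],1)
wh=((im.min(2)>200)&(mk>0)).astype(np.uint8)
n,l,st,_=cv2.connectedComponentsWithStats(wh);i=1+st[1:,4].argmax();c=np.argwhere(l==i)[:,::-1].astype(np.float32)
q=cv2.boxPoints(cv2.minAreaRect(c)); print('n',st[i,4])
for z in(92,):
  for u in q: w=ray(d,u,z)[:2]-p[:2]; print('corner box xy',(Rz(-p[2])@w-[45,0]).round(1))
```

```text
[ 5.49469332e+02 -1.74845165e+02  9.24928564e-02  5.41544535e+01]
arrow [np.float64(269.54296055247966), np.float64(269.61217970876123)]
n 1058
corner box xy [61.2 15.1]
corner box xy [95.  14.1]
corner box xy [ 95.8 -13.6]
corner box xy [ 61.8 -13.6]
```

```bash
python3 -c "
from cell import order
print(order.finish_job())"
```

```text
the job is handed in; nothing more can be done
None
```

The job is handed in: the vent flap is pressed flat and the arrow sits in its click at the nine mark (measured 269.5° against 270°), with the box still standing in place and nothing else touched; the hand-in returned no verdict.

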